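Tare the balance and uncap the sealed jar

TASK

On the bench balance press the green key, then the yellow, then the blue, one at a time and each well down and let up again, and never the red. Then take the nested lid set from its parking stand by the orange post (the loose black cap rides along on the inner lid), set it down into the jar on the balance without dropping it, and let go; then grip the black cap and lift it straight up alone, leaving the inner lid seated in the jar and the jar standing on the pan. Finish while still holding the cap, level and still, about 10 cm straight above its place on the inner lid; leave all other things where they are.

Things in the scene. Friction and masses are not known exactly. Their poses are not given: they have to be found in the camera images.
- balance: white and red bench balance, fixed to the bench, 280 (x, front to back) x 200 (y) mm, its white top 39 mm above the bench; origin at the centre of its underside, -x side is the front with the four keys and the display, the steel pan is behind. Yaw within 15 degrees.
- pan (a point): centre of the top face of the balance's steel pan (150 x 170 mm, 56 mm above the bench); axes as the balance
- key_green_top (a point): centre of the top of the green key (round, 22 mm across, in a grey housing 38 mm across), 61 mm above the bench. The four keys stand in one row along the balance's y axis, 42 mm apart, 110 mm in front of the balance's origin; which colour is where changes.
- key_yellow_top (a point): centre of the top of the yellow key (round, 22 mm across, in a grey housing 38 mm across), 61 mm above the bench. The four keys stand in one row along the balance's y axis, 42 mm apart, 110 mm in front of the balance's origin; which colour is where changes.
- key_blue_top (a point): centre of the top of the blue key (round, 22 mm across, in a grey housing 38 mm across), 61 mm above the bench. The four keys stand in one row along the balance's y axis, 42 mm apart, 110 mm in front of the balance's origin; which colour is where changes.
- key_red_top (a point): centre of the top of the red key (round, 22 mm across, in a grey housing 38 mm across), 61 mm above the bench. The four keys stand in one row along the balance's y axis, 42 mm apart, 110 mm in front of the balance's origin; which colour is where changes.
- key_green (a joint): how far the green key is pressed straight down: 0 up, 0.006 m fully down (a spring, 4 N at the bottom); it springs back when let go
- key_yellow (a joint): how far the yellow key is pressed straight down: 0 up, 0.006 m fully down (a spring, 4 N at the bottom); it springs back when let go
- key_blue (a joint): how far the blue key is pressed straight down: 0 up, 0.006 m fully down (a spring, 4 N at the bottom); it springs back when let go
- key_red (a joint): how far the red key is pressed straight down: 0 up, 0.006 m fully down (a spring, 4 N at the bottom); it springs back when let go
- jar: open amber glass jar, straight round wall 50 mm across outside, 42 mm inside, 70 mm tall, about 400 g, standing loose on the pan; origin at the centre of its underside, z up
- jar_mouth (a point): centre of the jar's mouth, level with its rim, 70 mm above the jar's underside
- stand: parking stand, fixed: white foot disc 90 mm across, 6 mm thick, with an upright grey tube 50 mm across outside, 42 mm inside, up to 40 mm above the bench; origin at the centre of its underside. The lid set starts on it, the inner lid's plug in the tube.
- inner_lid: inner lid, loose, about 130 g: aluminium disc 51 mm across, 12 mm thick; below it a plug 36 mm across, 9 mm deep, for the jar's mouth (3 mm play all round); on top an upright central orange post 14 mm across, from 12 to 44 mm above the origin. Origin: centre of the disc's underside, which rests on the rim when seated; z up along the post.
- post_top (a point): top end of the inner lid's orange post, 44 mm above the inner lid's origin
- outer_cap: black outer cap, loose, about 50 g: dust cover 60 mm across, 15 mm tall, 24 mm hole in its top for the post. Lies loose over the inner lid's disc (2 mm play); nested, its top is 16 mm above the inner lid's origin and the post stands 28 mm above it. Lifting the post carries both; gripping the skirt lifts the cap alone. Origin: centre of the skirt's lower edge, z up.
- amber_bottle: brown glass bottle, white cap, 64 mm across, 150 mm tall; bystander, leave alone; origin at the centre of its underside
- metal_bottle: bare aluminium bottle, 72 mm across, 190 mm tall; bystander, leave alone; origin at the centre of its underside
- yellow_bottle: straw-yellow bottle with blue cap, 52 mm across, 90 mm tall; bystander, leave alone; origin at the centre of its underside
- beaker: clear open beaker, 70 mm across, 85 mm tall; bystander, leave alone; origin at the centre of its underside
- white_tub: squat white tub with lid, 68 mm across, 50 mm tall; bystander, leave alone; origin at the centre of its underside
- brown_vial: small brown vial with black cap, 30 mm across, 60 mm tall; bystander, leave alone; origin at the centre of its underside
- spatula: thin steel lab spatula lying flat, 180 mm long; bystander, leave alone; origin at the middle of its length on its underside
- small_cap: small white cap lying on the bench, 28 mm across, 14 mm tall; bystander, leave alone; origin at the centre of its underside
Mind the look-alikes: they are no part of the job. What is shaped like the jar but purple is not meant.

How it is judged (in metres and radians):
On the way, in this order (a step that is already met when the one before it is completed fails the run):
1. the green key is pressed down at least 4 mm, the other keys up (value of joint key_green above 0.004 m and value of joint each of key_yellow, key_blue, key_red below 0.0015 m), for 0.02 s.
2. the yellow key is pressed down at least 4 mm, the other keys up (value of joint key_yellow above 0.004 m and value of joint each of key_green, key_blue, key_red below 0.0015 m), for 0.02 s.
3. the blue key is pressed down at least 4 mm, the other keys up (value of joint key_blue above 0.004 m and value of joint each of key_green, key_yellow, key_red below 0.0015 m), for 0.02 s.
4. the lid set is seated on the jar, the cap still nested on the inner lid, the post let go (z of inner_lid in the frame of jar between 0.066 and 0.073 m and horizontal distance between inner_lid and jar_mouth below 0.006 m and angle between the z axis of inner_lid and the z axis of jar, either way round below 0.08 rad and z of outer_cap in the frame of inner_lid between -0.004 and 0.005 m and horizontal distance between outer_cap and inner_lid below 0.006 m and horizontal distance between jar and pan below 0.045 m and z of jar in the frame of pan below 0.004 m and angle between jar's own z axis and vertical below 0.08 rad and contact force between the fingers and inner_lid below 0.05 N), for 0.2 s.
5. the cap is lifted alone by at least 30 mm, the inner lid still seated on the jar (z of inner_lid in the frame of jar between 0.066 and 0.073 m and horizontal distance between inner_lid and jar_mouth below 0.006 m and angle between the z axis of inner_lid and the z axis of jar, either way round below 0.08 rad and horizontal distance between jar and pan below 0.045 m and z of jar in the frame of pan below 0.004 m and angle between jar's own z axis and vertical below 0.08 rad and z of outer_cap in the frame of inner_lid above 0.03 m and contact force between the fingers and outer_cap above 0.5 N), for 0.1 s.
At the end, for the whole second after the job is handed in: Fingers hold the cap, still, level (0.2 rad), 70-140 mm above the inner lid and within 40 mm sideways, touching only it; inner lid seated on the jar (3 mm in height, 6 mm off centre, 0.08 rad); jar upright on the pan, within 45 mm of its centre; keys up (z of inner_lid in the frame of jar between 0.066 and 0.073 m and horizontal distance between inner_lid and jar_mouth below 0.006 m and angle between the z axis of inner_lid and the z axis of jar, either way round below 0.08 rad and horizontal distance between jar and pan below 0.045 m and z of jar in the frame of pan below 0.004 m and angle between jar's own z axis and vertical below 0.08 rad and z of outer_cap in the frame of inner_lid between 0.07 and 0.14 m and horizontal distance between outer_cap and inner_lid below 0.04 m and angle between outer_cap's own z axis and vertical below 0.2 rad and contact force between the fingers and outer_cap above 0.5 N and contact force between each of outer_cap, the arm, the fingers and inner_lid below 0.05 N and contact force between outer_cap and jar below 0.05 N and linear speed of each of outer_cap, inner_lid below 0.03 m/s and value of joint each of key_green, key_yellow, key_blue, key_red below 0.0015 m); the arm keeps its last pose, push and grip.
It fails at once if the red key is pressed by more than 3 mm (value of joint key_red above 0.003 m).
It fails at once if the cap is off the inner lid (by more than 20 mm) while the inner lid is not seated on the jar (distance between outer_cap and inner_lid above 0.021 m and not (z of inner_lid in the frame of jar below 0.08 m and horizontal distance between inner_lid and jar_mouth below 0.01 m)).
It fails at once if the inner lid is more than 12 mm off its seat over the jar without the gripper holding it (dropped, or dragged up with the cap) (contact force between the fingers and inner_lid below 0.05 N and horizontal distance between inner_lid and jar_mouth below 0.04 m and z of inner_lid in the frame of jar above 0.082 m).
It fails at once if the jar is tipped by more than 0.3 rad (angle between jar's own z axis and vertical above 0.3 rad).
It fails at once if a bystander is moved by more than 30 mm (distance of any of amber_bottle, metal_bottle, yellow_bottle, beaker, white_tub, brown_vial, spatula, small_cap from where it was at the start of the episode above 0.03 m).
It also fails if it takes over 72 s, if anything falls off the work surface, if the arm or the gripper's body presses on something with over 40 N, if the wrist force passes 120 N, or if a joint passes its speed limit or range.

ROBOT

A 7-joint arm with a two-finger parallel gripper is mounted at the origin on the work surface. World frame = base frame: x ahead of the robot, y to its left, z up, the work surface at z = 0. Lengths are in mm, angles in rad, forces in N, time in s.
With the tool pointing down it reaches from about 400 to 925 mm from the base axis. Payload 5.6 kg.
Tool frame: the origin (TCP) lies midway between the tips of the shut fingers; the grasp point (between the pads) lies 19 mm behind it; z points along the fingers, y is the line along which they close (so a half turn about z gives the same grasp; the last joint's range is limited). The gripper opens to 85 mm and grips with 20 to 120 N. Pads are 22 mm wide; open, the fingers measure 114 mm over their backs; the gripper's body (76 mm by 85 mm) begins 54 mm behind the grasp point. The pads swing forward as they close: fully open they stand 13 mm farther back than shut.
Start: joints at [-1.371, 0.468, -0.012, 1.603, 0.006, 1.071, -0.056], TCP at [156.315, 630.931, 231.29] pointing down, gripper open.
Joint ranges: [-2.53, 2.53], [-0.31, 2.02], [-1.57, 1.55], [0.28, 2.44], [-1.29, 4.43], [0.15, 1.84], [-2.92, 2.92]. Speed limits (rad/s): [2.57, 2.57, 3.14, 3.14, 3.14, 3.14, 3.14].

INTERFACE

Orientations are given as a rotation vector (axis times angle).
In Python, from plant import get_obs, snapshot, finish_job gives the robot as it stands. The module is installed in compiled form; this text tells all that it offers.
- The arm moves only by the tool arm_command, never from a script. Its argument "moves" is a list of rows, each a list of 3 entries, a list of its own where there are three numbers: the opening, from 0 (shut) to 1 (fully open), then the shift along the tool's x, y, z in m, then the turn about the tool's z in degrees. In form: [[fingers, [dx, dy, dz], turn], ...]. A call has 1 to 20 rows; each row shifts and turns the commanded pose from where the row before left it, along the tool's axes as they then stand; what a row does not reach is not made up. A row lasts 1/12 s, in which the tool goes at most 41.7 mm and 7.16 degrees, less where a joint would pass 70% of its speed; a pose out of reach is approached as far as the arm can. A call is refused whole if a number of a shift passes 0.0417 or a number of a turn 7.16, either way. A call with a gripper value outside its range is refused whole. The fingers move at their own pace and stop on an object; "grip_force" is the grip in N (left out, the last holds). Time passes only in rows, so rows that do not move let the fingers close. It gives the time, the measured TCP pose, the force, the opening and the grip force at its end, in the units of the state.
- get_obs(): the state, without advancing time (a new reading comes with each control period).
- snapshot(name): name is "side" or "top"; returns a dict with "image" (420x560x3 uint8, red, green, blue), "fovy" (degrees; the focal length in pixels is half the picture's height over the tangent of half this angle, whatever the lens; pixels are square), "cx", "cy" (the principal point, pixels), "D" ([k1, k2, p1, p2, k3] as OpenCV has them; the pictures are not rectified), "pose" (4x4, takes a point from camera to world coordinates). Camera axes: x right, y down, z forward; pixel columns grow to the right and rows downward; lengths in mm; the calibration is good to about 2 mm. A picture is of the moment at which its call begins. There is no depth.
- finish_job(): hands the job in; it is judged then, once.
The state is a dict: "time_s": time; "q": joint angles; "qd": joint speeds; "joint_torque": joint torques, N m; "position": TCP position; "ee_rot": TCP orientation; "ft_force": force on the tool from outside, world axes, zero at the start; "ft_torque": the same for the moment, N m; "width": finger opening in mm; "grip_force": force on a finger pad.
Only numpy, scipy, OpenCV 4.12 (cv2) and the standard library are available. Lean on these libraries where they do the work, as an engineer would, in place of code of your own. Each camera call takes 0.05 s, during which the arm holds its last target. There are 200 camera calls.

## Working session

There is one attempt and no reset: what is moved stays moved. The work goes in short steps, Python scripts to look and compute and a tool call to move; the robot and the scene stay as the last step left them, time stands still between calls to the robot, and variables do not carry over. Pictures are saved under pics/ and viewed, at most 13 in all, crops included, and the job is handed in when it is done.

Besides the shell and the picture viewer there is one more tool, called after "Request:" as name(argument=value, ...) on one line, values as JSON. arm_command: Moves the arm, as the interface text tells. Its arguments: {"type":"object","properties":{"moves":{"type":"array","items":{"type":"array"}},"grip_force":{"type":"number"}},"required":["moves"]}

```bash
mkdir -p pics
cat > h.py <<'E'
import numpy as np, cv2
from plant import get_obs, snapshot, finish_job
def cam(s):
    f=210/np.tan(np.radians(s["fovy"])/2)
    return np.array([[f,0,s["cx"]],[0,f,s["cy"]],[0,0,1.]]),np.array(s["D"],float),np.array(s["pose"])
def ray(s,uv):
    K,D,P=cam(s)
    p=cv2.undistortPoints(np.array([[uv]],float),K,D)[0,0]
    return P[:3,3],P[:3,:3]@np.array([p[0],p[1],1])
def onz(s,uv,z):
    o,d=ray(s,uv); return o+d*(z-o[2])/d[2]
def proj(s,X):
    K,D,P=cam(s);R=P[:3,:3].T
    return cv2.projectPoints(np.array(X,float).reshape(-1,3),cv2.Rodrigues(R)[0],-R@P[:3,3],K,D)[0][:,0]
def save(n,im): cv2.imwrite("pics/"+n,im[:,:,::-1])
E
python3 - <<'E'
from h import *
for n in("side","top"):
    s=snapshot(n); save(n+"0.png",s["image"]); print(n,s["fovy"],s["D"],np.round(s["pose"],2).tolist())
o=get_obs();print(o["time_s"],o["position"],o["ee_rot"],o["width"],o["ft_force"])
E
```

```text
side 54.776129298809046 [0.0156036 0.        0.        0.        0.       ] [[0.77, -0.41, 0.5, 114.31], [-0.64, -0.49, 0.59, -571.85], [0.0, -0.77, -0.64, 715.45], [0.0, 0.0, 0.0, 1.0]]
top 44.942980027857416 [0.0201253 0.        0.        0.        0.       ] [[0.02, -0.98, 0.19, 328.94], [-1.0, -0.02, 0.01, -2.25], [-0.0, -0.19, -0.98, 1461.14], [0.0, 0.0, 0.0, 1.0]]
0.1 [156.20688598 630.44184624 230.41803962] [-3.80476691e-01 -3.11839011e+00  2.50438298e-03] 85.24820826730229 [ 0.14966004 -0.28197216  0.11929306]
```

View pics/side0.png

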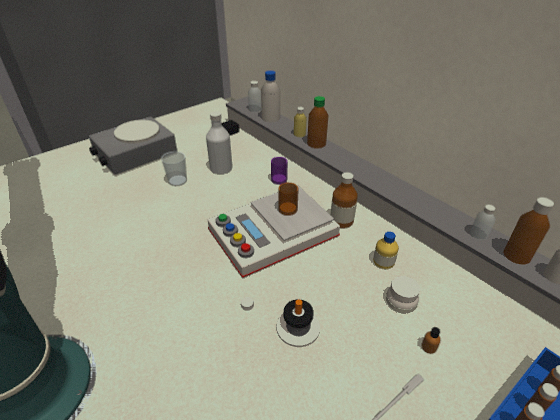

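View pics/top0.png

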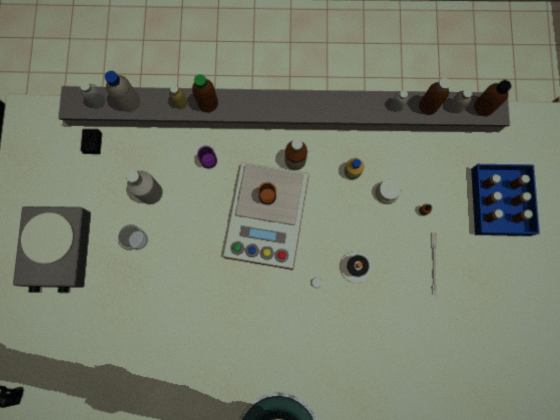

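The side view shows the keys: green (222,219), blue (230,228), yellow (238,238) and red (246,249). The amber jar is on the pan at (288,199). The purple look-alike is at (279,170), off the balance, so it isn't the one meant. The lid set with the orange post is at (298,315). In the top view the keys are at (237,247), (252,251), (267,253) and (282,256), the jar at (267,193) and the lid set at (357,265). Next I'll measure these and check them in an enlarged crop.

```bash
cat > m.py <<'E'
from h import *
def comp(s,lo,hi,box,pick="big"):
    x0,y0,x1,y1=box; h=cv2.cvtColor(s["image"],cv2.COLOR_RGB2HSV)[y0:y1,x0:x1]
    m=cv2.inRange(h,np.array(lo),np.array(hi)); n,l,st,c=cv2.connectedComponentsWithStats(m)
    if n<2: return None
    i=1+np.argmax(st[1:,4]); return c[i]+[x0,y0],st[i]
E
python3 - <<'E'
from m import *
S=snapshot("side");T=snapshot("top")
cols={"green":((50,90,50),(90,255,255)),"blue":((100,120,60),(130,255,255)),"yellow":((18,140,90),(32,255,255)),"red":((0,170,110),(6,255,255))}
for s,b,n in((S,(212,208,258,262),"side"),(T,(228,238,292,264),"top")):
    for k,(lo,hi) in cols.items():
        r=comp(s,lo,hi,b)
        if r: print(n,k,np.round(r[0],1),r[1],np.round(onz(s,r[0],61),1))
for s,b,n in((S,(280,290,320,345),"side"),(T,(340,250,375,282),"top")):
    for k,lo,hi in(("post",(3,130,120),(18,255,255)),("black",(0,0,0),(180,255,60))):
        r=comp(s,lo,hi,b)
        if r: print(n,k,np.round(r[0],1),r[1])
c=lambda s,x,y:cv2.resize(s["image"][y:y+60,x:x+80],(400,300),interpolation=cv2.INTER_NEAREST)
a=np.vstack([np.hstack([c(S,205,200),c(S,260,285)]),np.hstack([c(T,220,215),c(T,320,235)])])
a[:300,:0]=0
save("crop1.png",a)
b=lambda s,x,y:cv2.resize(s["image"][y:y+60,x:x+80],(400,300),interpolation=cv2.INTER_CUBIC)
save("crop2.png",np.hstack([b(S,250,175),b(T,230,165)]))
E
```

```text
side green [222.3 217.2] [ 7  6  8  8 52] [500.2 115.   61. ]
side blue [229.3 226.6] [14 15  8  8 53] [493.8  74.6  61. ]
side yellow [237.2 236.5] [21 25  9  8 59] [487.9  33.2  61. ]
side red [245.  246.3] [29 35  9  7 44] [482.7  -5.2  61. ]
top green [236.6 247.1] [ 5  6  8  7 46] [505.3 122.   61. ]
top blue [251.8 249.7] [20  8  8  8 44] [499.   79.8  61. ]
top yellow [266.3 252. ] [35 11  8  7 42] [493.2  39.3  61. ]
top red [281.5 254.5] [51 14  6  6 32] [487.   -2.8  61. ]
side post [298.5 301.9] [16  9  6  6 29]
side black [297.8 318. ] [  3  10  30  35 662]
top post [359.5 264.2] [18 13  4  4 11]
top black [357.  265.5] [  7   5  22  21 283]
```

View pics/crop1.png

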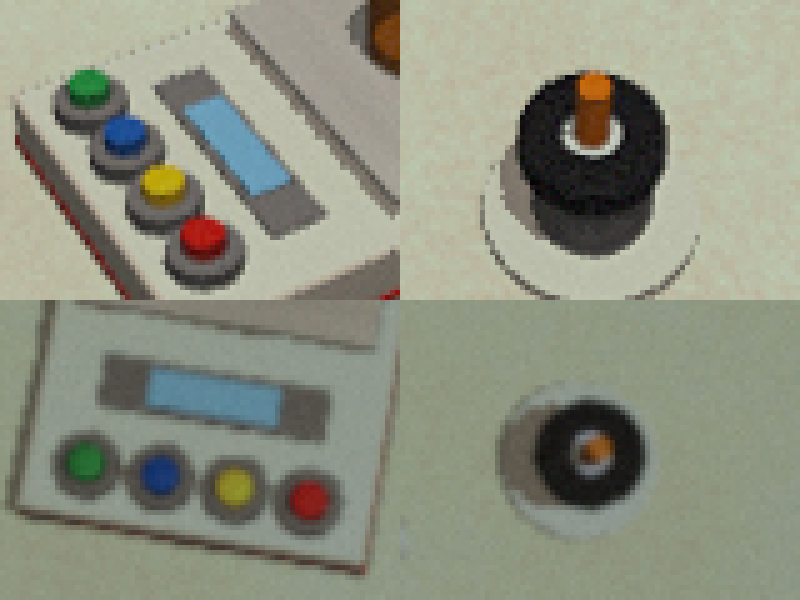

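View pics/crop2.png

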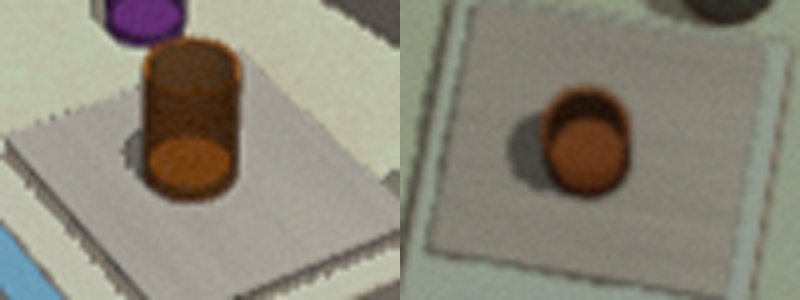

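The crops show that the green, blue, yellow and red keys run left to right. The lid set sits on the stand with its cap nested, and the amber jar stands on the pan. I'll triangulate the key points across the two views.

```bash
cat >> m.py <<'E'
def tri(S,a,T,b):
    o1,d1=ray(S,a);o2,d2=ray(T,b)
    t=np.linalg.lstsq(np.c_[d1,-d2],o2-o1,rcond=None)[0]
    p,q=o1+t[0]*d1,o2+t[1]*d2
    return np.round((p+q)/2,1),round(float(np.linalg.norm(p-q)),1)
E
python3 - <<'E'
from m import *
S=snapshot("side");T=snapshot("top")
r=lambda v:np.round(v,1)
# post top: bright orange cap face
ps,st=comp(S,(3,150,190),(20,255,255),(280,290,320,345)); pt,tt=comp(T,(3,130,150),(20,255,255),(340,250,375,282))
print("post",ps,st,pt,tt,r(onz(S,ps,84)),r(onz(T,pt,84)),tri(S,ps,T,pt))
# jar: rim ellipse by hand-read crop
for z,a,b in((126,(287.9,188.1),(266.5,190.5)),):
    print("jar",r(onz(S,a,z)),r(onz(T,b,z)),tri(S,a,T,b))
# jar mask extents
for s,b,n in((S,(265,175,315,220),"s"),(T,(250,175,285,210),"t")):
    print("jarmask",n,comp(s,(3,120,30),(20,255,255),b))
# stand foot/cap
print("cap ctr top view z49",r(onz(T,(357,265.5),49)),"side",r(onz(S,(297.8,314.2),56)))
for k,a,b in(("g",(222.3,217.2),(236.6,247.1)),("b",(229.3,226.6),(251.8,249.7)),("y",(237.2,236.5),(266.3,252)),("r",(245,246.3),(281.5,254.5))): print(k,tri(S,a,T,b))
# predicted px shift for 1mm in x,y
for s in(S,T): print(r(proj(s,[[490,0,126],[500,0,126],[490,10,126],[490,0,136]])))
E
```

```text
Traceback (most recent call last):
TypeError: cannot unpack non-iterable NoneType object
```

Run:
```python
from m import *
S=snapshot("side");T=snapshot("top")
r=lambda v:np.round(v,1)
ps,st=comp(S,(3,150,200),(20,255,255),(280,290,320,345)); pt,tt=comp(T,(3,100,110),(20,255,255),(340,250,375,282))
print("post",ps,st,pt,tt,r(onz(S,ps,84)),r(onz(T,pt,84)),tri(S,ps,T,pt))
for z,a,b in((126,(287.9,188.1),(266.5,190.5)),):
    print("jar",r(onz(S,a,z)),r(onz(T,b,z)),tri(S,a,T,b))
for s,b,n in((S,(265,175,315,220),"s"),(T,(250,175,285,210),"t")):
    print("jarmask",n,comp(s,(3,120,30),(20,255,255),b))
print("cap",r(onz(T,(357,265.5),49)),"side",r(onz(S,(297.8,312.5),56)))
for k,a,b in(("g",(222.3,217.2),(236.6,247.1)),("b",(229.3,226.6),(251.8,249.7)),("y",(237.2,236.5),(266.3,252)),("r",(245,246.3),(281.5,254.5))): print(k,tri(S,a,T,b))
for s in(S,T): print(r(proj(s,[[490,0,126],[500,0,126],[490,10,126],[490,0,136]])).tolist())
```

```text
post [296. 301.] [16 11  1  1  1] [359.5        264.28571429] [18 13  4  4 14] [ 456.5 -210.8   84. ] [ 461.6 -214.3   84. ] (array([ 458.9, -212.5,   84.7]), 6.1)
jar [648.   36.7 126. ] [652.4  40.7 126. ] (array([652.9,  41.2, 121.3]), 1.5)
jarmask s (array([287.64363636, 198.09272727]), array([ 14,   7,  19,  33, 550], dtype=int32))
jarmask t (array([266.75404531, 192.71521036]), array([  8,   7,  18,  22, 309], dtype=int32))
cap [ 461.5 -212.7   49. ] side [ 455.7 -218.    56. ]
g (array([505.7, 123.1,  53.1]), 1.6)
b (array([498.6,  80.6,  54.4]), 2.4)
y (array([493.2,  40. ,  53.4]), 1.9)
r (array([486.2,  -2.2,  56.8]), 2.7)
[[244.7, 222.5], [248.3, 220.6], [242.0, 220.2], [244.4, 219.0]]
[[280.5, 250.6], [280.6, 246.8], [276.7, 250.5], [280.5, 250.1]]
```

The two views differ by about 5 mm. I'll close the fingers, move above the green key, and use the gripper's known pose to check the camera bias.

Request:
arm_command(moves=[[0, [-0.0255, -0.0229, 0], 0], [0, [-0.0255, -0.0229, 0], 0], [0, [-0.0255, -0.0229, 0], 0], [0, [-0.0255, -0.0229, 0], 0], [0, [-0.0255, -0.0229, 0], 0], [0, [-0.0255, -0.0229, 0], 0], [0, [-0.0255, -0.0229, 0], 0], [0, [-0.0255, -0.0229, 0], 0], [0, [-0.0255, -0.0229, 0], 0], [0, [-0.0255, -0.0229, 0], 0], [0, [-0.0255, -0.0229, 0], 0], [0, [-0.0255, -0.0229, 0], 0], [0, [-0.0255, -0.0229, 0], 0], [0, [-0.0255, -0.0229, 0], 0], [0, [-0.0255, -0.0229, 0.02], 0], [0, [-0.0255, -0.0229, 0.03], 0], [0, [-0.0255, -0.0229, 0.03], 0], [0, [-0.0255, -0.0229, 0.03], 0], [0, [0, 0, 0.02], 0], [0, [0, 0, 0], 0]])

```text
time_s: 2.07
position: [495.9, 124.9, 105.4]
ee_rot: [-0.386, -3.112, 0.006]
ft_force: [-1.1, -0.1, 0.4]
width: -0.4
grip_force: 0.0
```

Run:
```python
from m import *
from scipy.spatial.transform import Rotation as Ro
S=snapshot("side");T=snapshot("top");o=get_obs()
p=o["position"];R=Ro.from_rotvec(o["ee_rot"]).as_matrix();print(p,R.round(3).tolist(),o["q"],o["ft_force"])
pts=[p]+[p+R@np.array(v) for v in((11,0,0),(-11,0,0),(0,14,0),(0,-14,0))]
out=[]
for s in(S,T):
    u=proj(s,pts);print(u.round(1).tolist());im=s["image"].copy();c=u[0].astype(int)
    x,y=c-[32,30];k=cv2.resize(im[y:y+60,x:x+64],(384,360),interpolation=cv2.INTER_NEAREST)
    for q in u: cv2.circle(k,tuple(((q+.5-[x,y])*6).astype(int)),2,(255,0,255),-1)
    out.append(k)
save("tip.png",np.hstack(out))
```

```text
[497.33480998 128.09977642 108.82714171] [[-0.971, 0.24, -0.001], [0.24, 0.971, -0.0], [0.001, -0.0, -1.0]] [-0.52069954  0.41460333  0.24773239  2.04264558 -0.15387946  0.70296076
  1.15302887] [0.12296258 0.30707754 0.42729137]
[[216.6, 200.1], [212.2, 201.3], [220.8, 198.9], [214.7, 197.0], [218.5, 203.3]]
[[232.7, 247.8], [231.6, 251.7], [233.9, 243.8], [227.7, 246.4], [237.8, 249.1]]
```

View pics/tip.png

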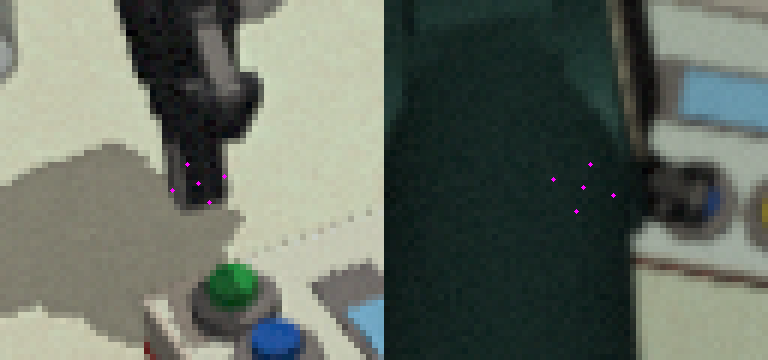

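The projected tip agrees with the side image to about 1 px, so I'll target the average of the two views. Now I'll line up low over the green key.

Request:
arm_command(moves=[[0, [-0.0078, -0.0063, 0.01], 0], [0, [0, 0, 0.015], 0], [0, [0, 0, 0.013], 0], [0, [0, 0, 0], 0], [0, [0, 0, 0], 0], [0, [0, 0, 0], 0]])

```text
time_s: 2.67
position: [504.7, 121.0, 72.6]
ee_rot: [0.378, 3.117, 0.003]
ft_force: [0.1, -0.2, 0.8]
width: -0.4
grip_force: 0.0
```

Run:
```python
from m import *
S=snapshot("side");o=get_obs();p=o["position"];print(p,o["time_s"],o["ft_force"])
u=proj(S,[p,[503.5,120,61]]);print(u)
k=cv2.resize(S["image"][185:260,190:290],(800,600),interpolation=cv2.INTER_NEAREST)
for q in u: cv2.circle(k,tuple(((q+.5-[190,185])*8).astype(int)),3,(255,0,255),-1)
save("g1.png",k)
```

```text
[504.69683157 120.73855355  72.55015815] 2.7167 [ 0.62170136 -0.40566644 -0.59524074]
[[222.11706068 211.82004001]
 [222.2950428  215.71102311]]
```

View pics/g1.png

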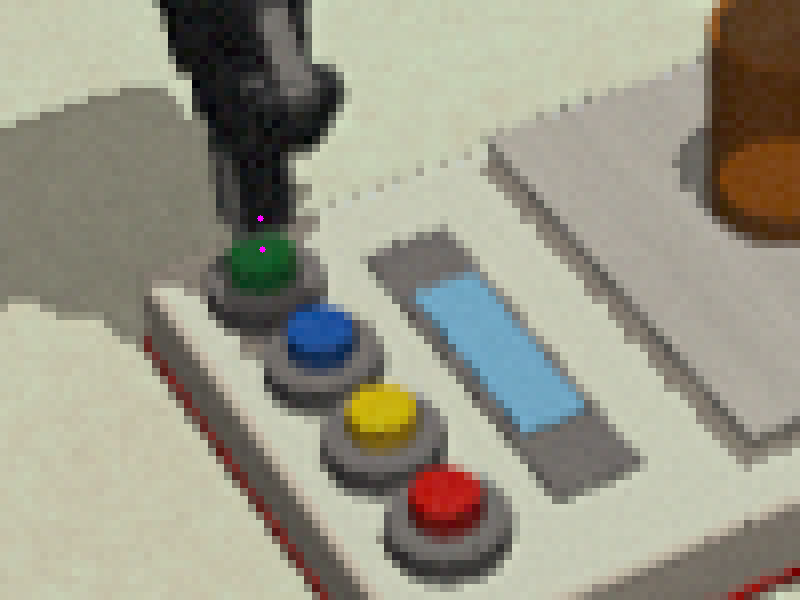

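The tip sits right over the green key (crop (262,250)), so I'll press it and let it up. Then I'll step 84 mm along the row to yellow.

Request:
arm_command(moves=[[0, [0, 0, 0.009], 0], [0, [0, 0, 0.005], 0], [0, [0, 0, 0.003], 0], [0, [0, 0, 0], 0], [0, [0, 0, 0], 0]])

```text
time_s: 3.13
position: [504.6, 120.3, 54.9]
ee_rot: [0.38, 3.117, 0.002]
ft_force: [-2.1, 0.9, 11.8]
width: 0.2
grip_force: 5.8
```

Request:
arm_command(moves=[[0, [0, 0, -0.01], 0], [0, [0, 0, -0.012], 0], [0, [-0.002, -0.0209, 0], 0], [0, [-0.002, -0.0209, 0], 0], [0, [-0.002, -0.0209, 0], 0], [0, [-0.002, -0.0209, 0], 0], [0, [0, 0, 0], 0], [0, [0, 0, 0], 0], [0, [0, 0, 0], 0]])

```text
time_s: 3.88
position: [491.7, 37.2, 76.3]
ee_rot: [0.38, 3.118, 0.001]
ft_force: [0.3, -0.1, 0.3]
width: -0.4
grip_force: 0.0
```

Request:
arm_command(moves=[[0, [0, 0, 0.011], 0], [0, [0, 0, 0.006], 0], [0, [0, 0, 0.004], 0], [0, [0, 0, 0], 0], [0, [0, 0, 0], 0]])

```text
time_s: 4.3
position: [491.7, 37.9, 55.0]
ee_rot: [-0.378, -3.118, -0.001]
ft_force: [-1.5, 1.9, 8.2]
width: -0.1
grip_force: 4.0
```

Request:
arm_command(moves=[[0, [0, 0, -0.01], 0], [0, [0, 0, -0.012], 0], [0, [0.002, 0.0209, 0], 0], [0, [0.002, 0.0209, 0], 0], [0, [0, 0, 0], 0], [0, [0, 0, 0], 0], [0, [0, 0, 0], 0]])

```text
time_s: 4.88
position: [497.2, 77.8, 76.7]
ee_rot: [-0.38, -3.118, 0.001]
ft_force: [-0.2, -0.2, 0.5]
width: 0.3
grip_force: 0.0
```

Request:
arm_command(moves=[[0, [0, 0, 0.011], 0], [0, [0, 0, 0.006], 0], [0, [0, 0, 0.004], 0], [0, [0, 0, 0], 0], [0, [0, 0, 0], 0]])

```text
time_s: 5.3
position: [497.4, 77.3, 55.5]
ee_rot: [-0.382, -3.117, 0.001]
ft_force: [-0.6, -1.2, 3.5]
width: 0.1
grip_force: 1.8
```

Request:
arm_command(moves=[[0, [0, 0, 0.001], 0], [0, [0, 0, 0], 0], [0, [0, 0, -0.015], 0], [0, [0, 0, -0.035], 0], [0, [0, 0, -0.04], 0], [0.5, [-0.0027, -0.0243, 0], 0], [0.5, [-0.0027, -0.0243, 0], 0], [0.5, [-0.0027, -0.0243, 0], 0], [0.5, [-0.0027, -0.0243, 0], 0], [0.5, [-0.0027, -0.0243, 0], 0], [0.5, [-0.0027, -0.0243, 0], 0], [0.5, [-0.0027, -0.0243, 0], 0], [0.5, [-0.0027, -0.0243, 0], 0], [0.5, [-0.0027, -0.0243, 0], 0], [0.5, [-0.0027, -0.0243, 0], 0], [0.5, [-0.0027, -0.0243, 0], 0], [0.5, [-0.0027, -0.0243, 0], 0], [0.5, [0, 0, 0], 0], [0.5, [0, 0, 0], 0], [0.5, [0, 0, 0], 0]])

```text
time_s: 6.97
position: [458.7, -212.0, 144.4]
ee_rot: [-0.38, -3.118, -0.001]
ft_force: [0.4, 1.0, 0.6]
width: 42.6
grip_force: 0.0
```

Run:
```python
from m import *
S=snapshot("side");o=get_obs();p=o["position"];print(p,o["time_s"],o["width"],o["q"])
u=proj(S,[p,[459.5,-213.5,84],[459.5,-213.5,56]]);print(u)
k=cv2.resize(S["image"][250:350,230:363],(798,600),interpolation=cv2.INTER_NEAREST)
for q in u: cv2.circle(k,tuple(((q+.5-[230,250])*6).astype(int)),3,(255,0,255),-1)
save("l1.png",k)
```

```text
[ 458.98811351 -211.49650697  144.54630614] 7.0167 42.69867857319116 [ 0.05061907  0.35124027  0.37848315  2.047072   -0.18334758  0.77572388
  1.86895943]
[[298.11738385 279.71465107]
 [298.09842388 301.06092927]
 [297.68893368 310.03003972]]
```

View pics/l1.png

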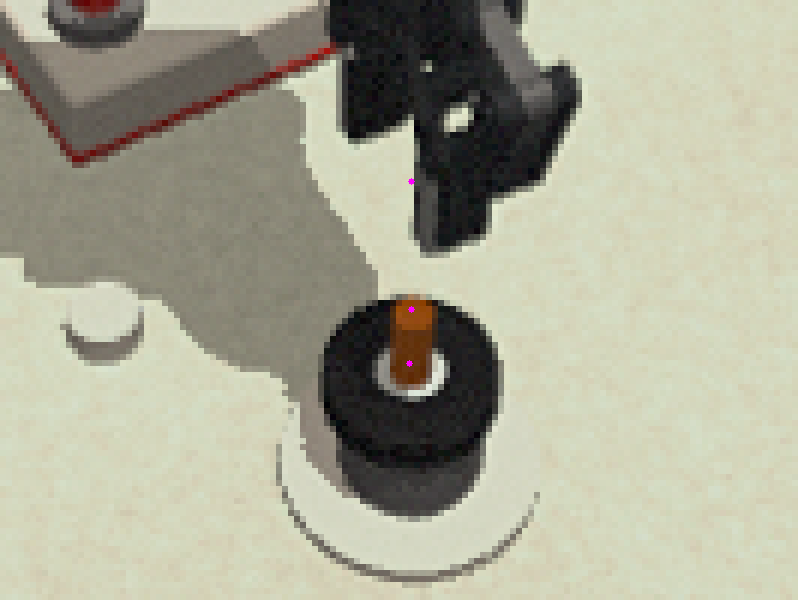

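The projected post top lands on the orange face at crop (411,310), and the fingers straddle it. I'll go down and grip the post.

Request:
arm_command(moves=[[0.5, [-0.001, -0.0018, 0.02], 0], [0.5, [0, 0, 0.025], 0], [0.5, [0, 0, 0.02], 0], [0.5, [0, 0, 0.013], 0], [0.5, [0, 0, 0.007], 0], [0.5, [0, 0, 0], 0], [0.5, [0, 0, 0], 0], [0, [0, 0, 0], 0], [0, [0, 0, 0], 0], [0, [0, 0, 0], 0], [0, [0, 0, 0], 0], [0, [0, 0, 0], 0], [0, [0, 0, 0], 0]], grip_force=50)

```text
time_s: 8.1
position: [460.3, -214.8, 61.0]
ee_rot: [0.38, 3.117, 0.0]
ft_force: [0.4, 1.7, 6.5]
width: 12.2
grip_force: 48.9
```

Request:
arm_command(moves=[[0, [0, 0, -0.003], 0], [0, [0, 0, -0.006], 0], [0, [0, 0, -0.01], 0], [0, [0, 0, -0.02], 0], [0, [0, 0, -0.025], 0], [0, [0, 0, -0.025], 0], [0, [0, 0, -0.025], 0], [0, [0, 0, -0.02], 0], [0, [0, 0, -0.01], 0], [0, [0, 0, 0], 0], [0, [0, 0, 0], 0]])

```text
time_s: 9.02
position: [459.3, -214.4, 203.9]
ee_rot: [0.38, 3.118, 0.0]
ft_force: [-0.5, 1.0, -1.9]
width: 12.0
grip_force: 48.9
```

Run:
```python
from m import *
S=snapshot("side");T=snapshot("top");o=get_obs();p=o["position"];print(p,o["time_s"],o["width"],o["ft_force"],o["grip_force"])
u=proj(S,[p])[0];x,y=(u-[50,40]).astype(int)
k=cv2.resize(S["image"][y:y+100,x:x+100],(400,400),interpolation=cv2.INTER_NEAREST)
u=proj(T,[p])[0];x,y=(u-[50,50]).astype(int)
k2=cv2.resize(T["image"][y:y+100,x:x+100],(400,400),interpolation=cv2.INTER_NEAREST)
save("l2.png",np.hstack([k,k2]))
```

```text
[ 458.58628947 -214.19110294  202.66985179] 9.1167 12.081943947853208 [-0.56871518  1.36629292 -1.33966269] 48.863802552223206
```

View pics/l2.png

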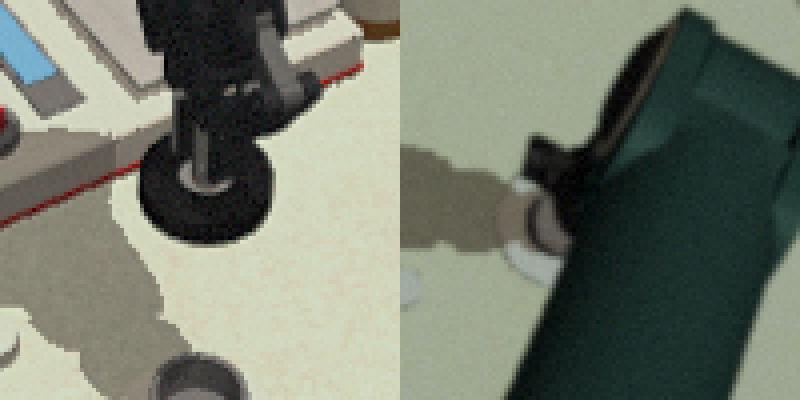

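The set is in the grip: the weight reads about 1.8 N and the cap is still nested. Next I'll refine the jar position by comparing image extents with projected rims, using the held cap as a bias check.

```bash
cat >> m.py <<'E'
def bb(s,c,r,zs):
    a=np.linspace(0,2*np.pi,120)
    P=np.vstack([np.c_[c[0]+r*np.cos(a),c[1]+r*np.sin(a),0*a+z] for z in zs]); u=proj(s,P)
    return np.round([u[:,0].min(),u[:,0].max(),u[:,1].min(),u[:,1].max()],1)
E
python3 - <<'E'
from m import *
S=snapshot("side");T=snapshot("top");p=get_obs()["position"];print(p)
for s,b,n in((S,(265,175,315,220),"s"),(T,(250,175,285,210),"t")):
    c,st=comp(s,(3,100,25),(20,255,255),b);x,y=st[0]+b[0]-.5,st[1]+b[1]-.5
    print(n,"jar obs",x,x+st[2],y,y+st[3],"pred",bb(s,(650,39),25,(56,126)))
o=p[2]-21
for s,n in((S,"s"),(T,"t")): print(n,"cap pred",bb(s,p[:2],30,(o+1,o+16)))
u=proj(S,[p])[0];x,y=(u-[50,40]).astype(int)
c,st=comp(S,(0,0,0),(180,255,60),(int(u[0])-30,int(u[1])+2,int(u[0])+35,int(u[1])+35));print("cap obs",u,st,st[0]+int(u[0])-30-.5,st[1]+int(u[1])+2-.5)
g=cv2.cvtColor(S["image"],cv2.COLOR_RGB2GRAY);r=int(u[1])+10
for r in(r-2,r,r+2,r+4):print(r,int(u[0])-25,g[r,int(u[0])-25:int(u[0])+28].tolist())
# stand (now empty) rim and foot
print("foot pred",bb(S,(459,-214),45,(6,)),bb(T,(459,-214),45,(6,)))
for s,b in((S,(265,290,330,360)),(T,(335,245,380,290))):
    h=cv2.cvtColor(s["image"],cv2.COLOR_RGB2HSV); 
    print(np.median(s["image"][b[1]:b[3],b[0]:b[2]].reshape(-1,3),0))
E
```

```text
[ 458.67879401 -214.34368985  202.57280808]
s jar obs 278.5 280.5 204.5 212.5 pred [277.8 298.  181.5 215.6]
t jar obs 257.5 275.5 181.5 203.5 pred [257.9 276.5 182.4 205.8]
s cap pred [282.8 317.1 248.6 279.4]
t cap pred [353.6 378.6 249.2 273.8]
cap obs [300.03671662 258.62344097] [ 13   0  33  20 498] 282.5 259.5
266 275 [130, 141, 216, 212, 211, 213, 214, 215, 0, 26, 30, 31, 33, 27, 32, 28, 26, 30, 35, 32, 31, 52, 106, 131, 114, 112, 132, 128, 69, 70, 7, 25, 10, 15, 14, 30, 32, 34, 31, 30, 30, 100, 218, 209, 209, 213, 207, 209, 209, 209, 211, 208, 210]
268 275 [140, 204, 212, 209, 213, 210, 212, 211, 51, 12, 28, 37, 28, 33, 32, 27, 24, 35, 34, 38, 25, 30, 17, 24, 11, 15, 20, 25, 20, 27, 22, 25, 24, 26, 23, 19, 26, 29, 27, 26, 25, 107, 222, 215, 215, 209, 206, 208, 207, 209, 211, 212, 210]
270 275 [133, 142, 215, 207, 212, 210, 211, 211, 143, 8, 7, 11, 29, 21, 33, 33, 35, 31, 32, 27, 25, 32, 23, 26, 29, 27, 11, 27, 14, 11, 16, 27, 25, 19, 13, 16, 28, 23, 14, 22, 43, 139, 216, 211, 209, 209, 210, 210, 205, 206, 206, 211, 212]
272 275 [132, 128, 141, 213, 210, 211, 214, 211, 209, 143, 24, 19, 18, 23, 20, 30, 34, 23, 28, 37, 35, 29, 30, 32, 23, 11, 16, 26, 21, 25, 21, 29, 35, 19, 16, 20, 15, 22, 18, 37, 121, 219, 212, 211, 211, 209, 210, 210, 208, 212, 210, 210, 209]
foot pred [275.1 318.9 307.5 344.9] [339.5 371.  252.  283.6]
[208. 209. 183.]
[27. 41. 37.]
```

Request:
arm_command(moves=[[0, [-0.003, 0.007, 0], 0], [0, [-0.006, 0.014, 0], 0], [0, [-0.009, 0.0208, 0], 0], [0, [-0.009, 0.0208, 0], 0], [0, [-0.009, 0.0208, 0], 0], [0, [-0.009, 0.0208, 0], 0], [0, [-0.009, 0.0208, 0], 0], [0, [-0.009, 0.0208, 0], 0], [0, [-0.009, 0.0208, 0], 0], [0, [-0.009, 0.0208, 0], 0], [0, [-0.009, 0.0208, 0], 0], [0, [-0.009, 0.0208, 0], 0], [0, [-0.009, 0.0208, 0], 0], [0, [-0.009, 0.0208, 0], 0], [0, [-0.006, 0.014, 0], 0], [0, [-0.0039, 0.0082, 0], 0], [0, [0, 0, 0], 0], [0, [0, 0, 0], 0], [0, [0, 0, 0], 0], [0, [0, 0, 0], 0]])

```text
time_s: 10.88
position: [652.6, 37.4, 204.0]
ee_rot: [-0.384, -3.118, 0.001]
ft_force: [0.5, -0.6, -1.7]
width: 12.1
grip_force: 48.8
```

Request:
arm_command(moves=[[0, [0.0007, 0.0022, 0.006], 0], [0, [0, 0, 0.01], 0], [0, [0, 0, 0.01], 0], [0, [0, 0, 0.008], 0], [0, [0, 0, 0.004], 0], [0, [0, 0, 0], 0], [0, [0, 0, 0], 0], [0, [0, 0, 0], 0]])

```text
time_s: 11.55
position: [653.3, 41.3, 166.3]
ee_rot: [0.381, 3.118, 0.0]
ft_force: [1.5, 0.5, -1.8]
width: 12.2
grip_force: 48.8
```

Run:
```python
from m import *
S=snapshot("side");T=snapshot("top");p=get_obs()["position"];print(p)
o=p[2]-21;print(bb(S,p[:2],30,(o+1,o+16)),bb(S,p[:2],25,(56,126)))
k=cv2.resize(S["image"][145:245,238:338],(500,500),interpolation=cv2.INTER_NEAREST)
k2=cv2.resize(T["image"][160:260,240:300],(300,500),interpolation=cv2.INTER_NEAREST)
save("j1.png",np.hstack([k,k2]))
g=cv2.cvtColor(S["image"],cv2.COLOR_RGB2GRAY)
for r in(170,172,174,176,205,208,210):print(r,268,g[r,268:310].tolist())
print("col",g[180:222,288].tolist())
```

```text
[653.36919412  41.34874698 166.52207629]
[276.1 300.9 167.7 186.8] [278.2 298.4 180.6 214.6]
170 268 [196, 198, 196, 32, 37, 41, 41, 46, 41, 45, 46, 44, 35, 30, 49, 36, 17, 28, 58, 72, 63, 24, 11, 21, 31, 21, 40, 113, 187, 192, 196, 193, 195, 194, 194, 196, 200, 198, 144, 130, 83, 80]
172 268 [199, 204, 198, 30, 42, 48, 46, 48, 46, 41, 32, 26, 21, 19, 17, 31, 15, 23, 57, 75, 55, 18, 27, 24, 31, 23, 18, 29, 14, 23, 82, 187, 197, 195, 193, 193, 194, 197, 197, 202, 193, 141]
174 268 [173, 119, 119, 35, 38, 43, 48, 53, 39, 24, 27, 28, 19, 18, 30, 22, 35, 73, 54, 84, 57, 19, 21, 26, 28, 18, 21, 27, 14, 25, 31, 38, 111, 203, 195, 192, 193, 194, 196, 195, 196, 196]
176 268 [119, 127, 126, 42, 41, 66, 72, 74, 58, 32, 31, 29, 24, 21, 24, 51, 125, 129, 74, 66, 69, 58, 52, 77, 107, 71, 30, 15, 32, 30, 26, 25, 57, 155, 195, 191, 192, 194, 196, 192, 194, 191]
205 268 [167, 168, 162, 120, 100, 102, 102, 103, 105, 101, 72, 47, 62, 77, 78, 75, 77, 77, 75, 75, 77, 77, 79, 77, 82, 76, 73, 57, 47, 77, 176, 171, 168, 164, 164, 166, 165, 165, 165, 166, 163, 166]
208 268 [165, 164, 164, 167, 171, 166, 123, 121, 124, 98, 68, 48, 64, 78, 80, 72, 74, 78, 75, 74, 79, 75, 79, 77, 77, 79, 78, 74, 48, 95, 175, 169, 170, 169, 167, 167, 171, 165, 164, 165, 167, 165]
210 268 [166, 163, 163, 163, 164, 170, 166, 169, 164, 118, 77, 39, 42, 57, 71, 77, 79, 77, 77, 75, 76, 78, 77, 80, 78, 75, 56, 44, 57, 111, 170, 167, 168, 167, 168, 170, 168, 169, 166, 163, 167, 165]
col [22, 26, 28, 23, 8, 25, 16, 32, 53, 63, 63, 61, 65, 62, 58, 55, 53, 50, 47, 49, 47, 48, 67, 78, 77, 77, 79, 76, 79, 78, 76, 77, 68, 49, 50, 102, 171, 162, 162, 163, 161, 163]
```

View pics/j1.png

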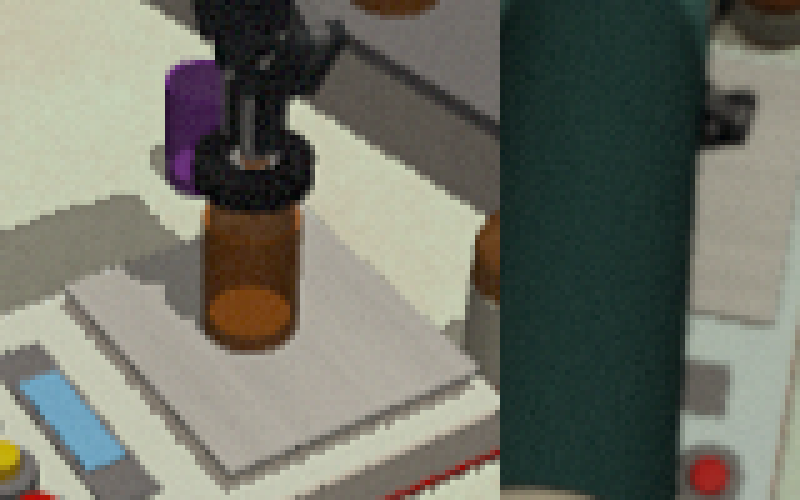

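The lid hangs over the jar: in the side view the cap is centred at column 288.5 and the jar at 287.8. I'll correct about 1.3 mm in x and lower gently while watching the force.

Request:
arm_command(moves=[[0, [0.0013, -0.0003, 0], 0], [0, [0, 0, 0.004], 0], [0, [0, 0, 0.004], 0], [0, [0, 0, 0.003], 0], [0, [0, 0, 0], 0], [0, [0, 0, 0], 0]])

```text
time_s: 12.15
position: [651.4, 41.3, 154.5]
ee_rot: [-0.38, -3.118, 0.0]
ft_force: [-0.4, 0.6, -1.1]
width: 12.4
grip_force: 48.8
```

Request:
arm_command(moves=[[0, [0, 0, 0.002], 0], [0, [0, 0, 0.002], 0], [0, [0, 0, 0], 0]])

```text
time_s: 12.4
position: [651.4, 41.3, 150.5]
ee_rot: [-0.381, -3.118, 0.0]
ft_force: [-0.9, -0.3, -2.9]
width: 12.0
grip_force: 48.8
```

Request:
arm_command(moves=[[0, [0, 0, 0.002], 0], [0, [0, 0, 0.001], 0], [0, [0, 0, 0.0005], 0], [0, [0, 0, 0], 0]])

```text
time_s: 12.73
position: [651.6, 41.4, 147.3]
ee_rot: [-0.38, -3.118, 0.0]
ft_force: [0.7, 0.4, -2.0]
width: 12.0
grip_force: 48.8
```

Request:
arm_command(moves=[[0, [0, 0, 0.001], 0], [0, [0, 0, 0], 0], [0, [0, 0, 0], 0]])

```text
time_s: 12.98
position: [651.9, 41.3, 147.1]
ee_rot: [0.38, 3.118, 0.0]
ft_force: [-2.0, 0.3, 3.1]
width: 12.5
grip_force: 49.1
```

Request:
arm_command(moves=[[0, [0, 0, 0.001], 0], [0, [0, 0, 0], 0], [0, [0, 0, 0], 0]])

```text
time_s: 13.23
position: [652.2, 41.3, 147.0]
ee_rot: [0.38, 3.117, 0.001]
ft_force: [-2.8, 0.4, 7.5]
width: 11.9
grip_force: 49.9
```

Contact at z = 147, exactly the seated height. I'll open and rise clear of the post.

Request:
arm_command(moves=[[0.2, [0, 0, 0], 0], [0.35, [0, 0, 0], 0], [0.45, [0, 0, 0], 0], [0.5, [0, 0, 0], 0], [0.5, [0, 0, 0], 0], [0.5, [0, 0, -0.015], 0], [0.5, [0, 0, -0.03], 0], [0.5, [0, 0, -0.03], 0], [1, [0, 0, -0.015], 0], [1, [0, 0, 0], 0], [1, [0, 0, 0], 0], [1, [0, 0, 0], 0]], grip_force=30)

```text
time_s: 14.23
position: [651.0, 41.5, 234.4]
ee_rot: [-0.38, -3.117, 0.0]
ft_force: [-0.8, 0.1, -0.2]
width: 85.3
grip_force: 0.0
```

Run:
```python
from m import *
S=snapshot("side");o=get_obs();p=o["position"];print(p,o["width"],o["ft_force"])
for c in((651,40.7),(652,41.3)): print(c,bb(S,c,30,(127,142)),bb(S,c,25,(56,126)),proj(S,[[*c,170]]))
k=cv2.resize(S["image"][110:235,240:340],(480,600),interpolation=cv2.INTER_NEAREST)
save("j2.png",k)
g=cv2.cvtColor(S["image"],cv2.COLOR_RGB2GRAY)
for r in(184,186,205,208):print(r,268,g[r,268:310].tolist())
print("col",170,g[170:222,288].tolist())
h=comp(S,(3,130,90),(20,255,255),(280,155,298,182));print(h)
```

```text
[650.7934239   41.4056322  233.96728421] 85.15234099308715 [ 0.2251605  -0.69189901 -0.31694026]
(651, 40.7) [275.6 300.1 174.7 193.9] [277.7 297.9 181.1 215.1] [[288.00723939 172.04922797]]
(652, 41.3) [275.8 300.2 174.4 193.6] [277.8 298.  180.8 214.8] [[288.15952188 171.79345421]]
184 268 [198, 197, 194, 193, 197, 199, 171, 149, 33, 23, 26, 34, 32, 30, 22, 27, 77, 117, 68, 70, 54, 53, 68, 91, 95, 26, 27, 32, 31, 26, 22, 46, 122, 198, 192, 192, 192, 190, 189, 188, 190, 190]
186 268 [197, 198, 196, 193, 199, 195, 201, 194, 49, 14, 26, 29, 29, 24, 30, 26, 13, 18, 19, 13, 17, 11, 25, 16, 12, 20, 13, 28, 31, 26, 26, 40, 122, 200, 192, 188, 190, 192, 191, 190, 190, 190]
205 268 [168, 169, 167, 121, 98, 100, 104, 103, 103, 100, 68, 41, 56, 75, 76, 73, 79, 77, 76, 78, 76, 74, 78, 77, 76, 79, 80, 54, 45, 81, 175, 169, 167, 166, 164, 164, 163, 163, 160, 163, 164, 162]
208 268 [161, 163, 166, 166, 166, 122, 123, 100, 101, 103, 71, 40, 66, 78, 77, 80, 74, 76, 73, 79, 76, 74, 72, 76, 77, 75, 76, 76, 49, 98, 173, 166, 170, 168, 169, 169, 167, 167, 165, 166, 163, 164]
col 170 [194, 151, 73, 81, 72, 51, 53, 57, 54, 59, 54, 55, 54, 57, 54, 55, 17, 15, 23, 26, 26, 23, 15, 19, 35, 55, 55, 50, 46, 37, 44, 49, 66, 74, 76, 76, 80, 72, 76, 76, 79, 74, 67, 51, 54, 102, 166, 161, 159, 163, 160, 163]
(array([287.57142857, 178.38095238]), array([ 6, 21,  5,  6, 21], dtype=int32))
```

View pics/j2.png

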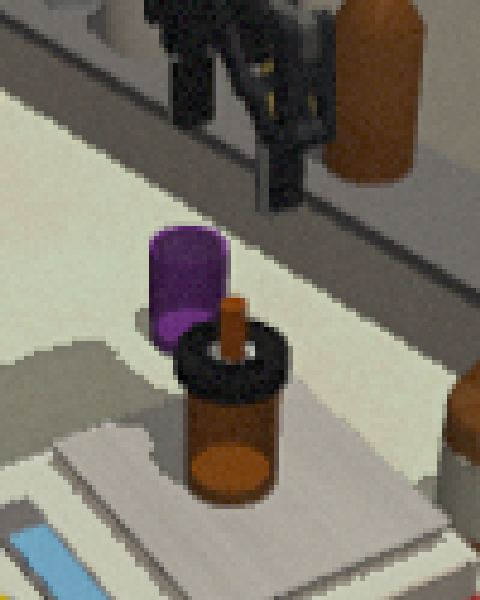

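The set is seated and nested: the cap spans columns 275.5–299.9, as predicted for a centred fit. Next I'll lower the open fingers around the skirt and grip the cap.

Request:
arm_command(moves=[[1, [-0.0005, -0.0003, 0.02], 0], [1, [0, 0, 0.025], 0], [1, [0, 0, 0.025], 0], [1, [0, 0, 0.02], 0], [1, [0, 0, 0.015], 0], [1, [0, 0, 0.009], 0], [1, [0, 0, 0.004], 0], [1, [0, 0, 0], 0], [1, [0, 0, 0], 0], [1, [0, 0, 0], 0]], grip_force=30)

```text
time_s: 15.12
position: [652.8, 41.0, 118.5]
ee_rot: [0.38, 3.117, 0.001]
ft_force: [0.5, 0.9, 0.1]
width: 85.5
grip_force: 0.0
```

Request:
arm_command(moves=[[0.85, [0, 0, 0], 0], [0.75, [0, 0, 0], 0], [0.68, [0, 0, 0], 0], [0.5, [0, 0, 0], 0], [0.5, [0, 0, 0], 0], [0.5, [0, 0, 0], 0], [0.5, [0, 0, 0], 0]])

```text
time_s: 15.7
position: [652.6, 41.1, 118.5]
ee_rot: [0.38, 3.117, 0.001]
ft_force: [-1.1, 0.7, 6.8]
width: 58.0
grip_force: 31.6
```

Request:
arm_command(moves=[[0.5, [0, 0, -0.002], 0], [0.5, [0, 0, -0.002], 0], [0.5, [0, 0, -0.003], 0], [0.5, [0, 0, 0], 0], [0.5, [0, 0, 0], 0]])

```text
time_s: 16.12
position: [652.1, 40.9, 124.5]
ee_rot: [0.381, 3.118, -0.0]
ft_force: [-0.2, -0.2, -0.8]
width: 58.3
grip_force: 32.2
```

The load is about 0.5–0.8 N, so only the cap is being lifted. I'll raise it the rest of the way.

Request:
arm_command(moves=[[0.5, [0, 0, -0.005], 0], [0.5, [0, 0, -0.01], 0], [0.5, [0, 0, -0.015], 0], [0.5, [0, 0, -0.015], 0], [0.5, [0, 0, -0.015], 0], [0.5, [0, 0, -0.015], 0], [0.5, [0, 0, -0.01], 0], [0.5, [0, 0, -0.006], 0], [0.5, [0, 0, -0.003], 0], [0.5, [0, 0, 0], 0], [0.5, [0, 0, 0], 0], [0.5, [0, 0, 0], 0], [0.5, [0, 0, 0], 0], [0.5, [0, 0, 0], 0], [0.5, [0, 0, 0], 0]])

```text
time_s: 17.37
position: [651.9, 40.9, 218.0]
ee_rot: [-0.381, -3.118, 0.0]
ft_force: [-0.1, -0.4, -0.4]
width: 58.1
grip_force: 32.3
```

Run:
```python
from m import *
S=snapshot("side");o=get_obs();print(o["position"],o["width"],o["ft_force"],o["grip_force"],np.abs(o["qd"]).max())
save("f.png",cv2.resize(S["image"][110:235,230:340],(528,600),interpolation=cv2.INTER_NEAREST))
```

```text
[651.9565646   40.9193383  218.11968854] 58.37355771526564 [ 0.36290365 -0.28225351 -0.96154326] 32.268526861444116 0.004228502979573427
```

View pics/f.png

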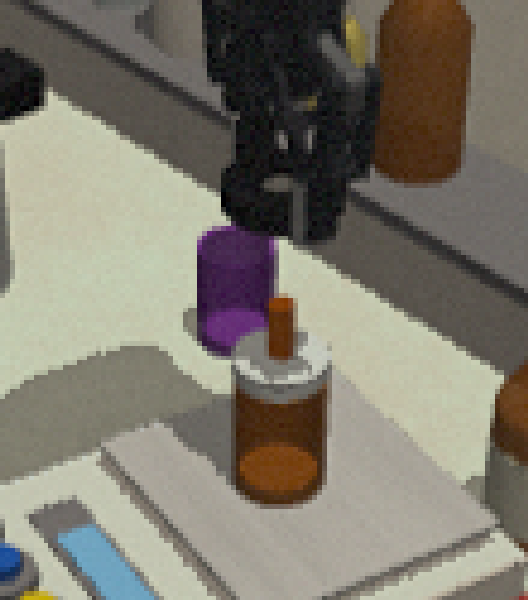

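The cap is held level about 100 mm above its place. The aluminium lid with the orange post sits seated on the jar (crop (280,370)), and the jar is upright on the pan. Handing in.

```bash
python3 -c "
from plant import finish_job
print(finish_job())"
```

```text
the job is handed in; nothing more can be done
None
```

I pressed green, yellow and blue in order, set the lid set into the jar, and lifted the cap alone; it was held still about 10 cm above the seated inner lid when I handed in at about 17 s (no verdict was returned).

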